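# Make up an order kit in the kit tray

### The arm

A 6-joint arm with a two-finger parallel gripper is mounted at the origin on the work surface; the furniture and walls round the work are solid. World frame = base frame: x ahead of the robot, y to its left, z up, the work surface at z = 0. Lengths are in m, angles in rad, forces in N, time in s.
With the tool pointing down it reaches from about 0.3 to 0.775 m from the base axis. Payload 14.6 kg.
Tool frame: the origin (TCP) lies at the centre of the arm's flange, where the gripper is bolted on; the fingertips stand 199 mm ahead of it and the grasp point (between the pads) lies pinch_z ahead of it (pinch_z is the distance from the TCP to the grasp point, in m); z points along the fingers, y is the line along which they close (so a half turn about z gives the same grasp; the last joint's range is limited). The gripper opens to 94 mm and grips with 3 to 60 N. Pads are 16 mm wide; open, the fingers measure 119 mm over their backs; the gripper's body (75 mm by 177 mm) begins 78 mm behind the grasp point.
Start: joints at [1.246, 0.3, 1.521, -0, 1.321, -0.067], TCP at [0.14, 0.532, 0.405] pointing down, gripper open.
Joint ranges: [-3.03, 3.03], [-0.79, 2.21], [0.23, 2.52], [-1.04, 4.18], [0, 3.07], [-2.55, 2.55]. Speed limits (rad/s): [2.22, 2.22, 2.57, 3.14, 3.14, 3.14].

### API

Orientations are given as a unit quaternion [x, y, z, w].
In Python, from bench import sense, get_image, hand_in, pinch_z gives the robot as it stands. The module is installed in compiled form; this text tells all that it offers.
- The arm moves only by the shell command python3 -m handwheel 'ROWS' [FORCE]. ROWS is text: rows parted by semicolons, each of 5 numbers parted by spaces: the shift along the tool's x, y, z each as a share of 3 cm, from -1 to 1, then the turn about the tool's z as a share of 0.1 rad, from -1 to 1, then the closure, from 0 (fully open) to 1 (shut). In form: dx dy dz spin gripper; .... A call has 1 to 12 rows; each row shifts and turns the commanded pose from where the row before left it, along the tool's axes as they then stand; what a row does not reach is not made up. A row lasts 1/12 s, in which the tool goes at most 41.7 mm and 7.16 degrees, less where a joint would pass 70% of its speed; a pose out of reach is approached as far as the arm can. A call with a number of a shift or a turn outside -1 to 1 is refused whole. A call with a gripper value outside its range is refused whole. The fingers move at their own pace and stop on an object; FORCE is the grip in N (left out, the last holds). Time passes only in rows, so rows that do not move let the fingers close. It gives the time, the measured TCP pose, the force, the opening and the grip force at its end, in the units of the state.
- sense(): the state, without advancing time (a new reading comes with each control period).
- get_image(name): name is "scene" or "side" or "wrist"; returns a dict with "image" (480x640x3 uint8, red, green, blue), "mtx" (3x3 intrinsics, pixels), "pose" (4x4, takes a point from camera to world coordinates). Camera axes: x right, y down, z forward; pixel columns grow to the right and rows downward; lengths in m; the calibration is good to about 2 mm. A picture is of the moment at which its call begins. There is no depth.
- hand_in(): hands the job in; it is judged then, once.
The state is a dict: "clock": time; "joint_pos": joint angles; "joint_vel": joint speeds; "effort": joint torques, N m; "position": TCP position; "ee_rot": TCP orientation; "ft_force": force on the tool from outside, world axes, zero at the start; "wrist_torque": the same for the moment, N m; "gripper_width": opening from 0.0 (shut) to 1.0 (fully open); "gripper_force": force on a finger pad.
Only numpy, scipy, OpenCV 4.12 (cv2) and the standard library are available. Lean on these libraries where they do the work, as an engineer would, in place of code of your own. Each camera call takes 0.05 s, during which the arm holds its last target. There are 200 camera calls.

### The job

Make up the order kit in the black tray: stand the grey connector upright in the small square pocket of the yellow nest, the tall white carton with brown tape on top in the blue nest and the small red carton in the green nest, each the way up it is now and down flat on the floor of its pocket. The black connector and the lower, plain white carton on the bench do not belong to this order: leave them where they stand.

Things in the scene. Friction and masses are not known exactly. Their poses are not given: they have to be found in the camera images.
- grey_connector_mid (a point): light grey circular connector standing on end, 27 mm across at its lower part (up to about 34 mm up) and 18 mm above that, 53 mm high; the point is on its axis half-way up, 26.5 mm above its underside; z up. Furniture round the work: a shelf 0.25 m high behind it with trays to 0.33 m at the left, a roll stand and a printer to 0.17 m in front of it, a monitor at the far left
- white_carton_mid (a point): plain white carton without tape, on the bench (not the one up on the shelf), 62 x 62 mm and 58 mm high; does not belong, stays; the point is its centre, 29 mm above its underside
- red_carton_mid (a point): small red carton, 50 mm along its x, 60 mm along its y, 30 mm high; the point is its centre, 15 mm above its underside; z up
- black_connector_mid (a point): black connector of the same shape and size as the grey one (27 mm across, 53 mm high); does not belong, stays; the point is on its axis half-way up
- taped_carton_mid (a point): taller white carton with a brown strip of tape on top, 58 x 58 mm and 75 mm high; the point is its centre, 37.5 mm above its underside; x and y square to its sides, z up
- nest_yellow: yellow nest for the grey connector: one of three fixed 88 mm nests in a row in the black tray; origin under its centre, z up, x across the tray, y along the row, pitch 100 mm. Floor 4 mm thick, dark in the pocket, its top 9 mm above the bench; walls 6 mm above it; the tray rim is no higher than the floor. Pocket 44 x 44 mm at its centre; 30 mm finger notch in the middle of both x walls
- nest_blue: blue nest for the taped white carton: one of three fixed 88 mm nests in a row in the black tray; origin under its centre, z up, x across the tray, y along the row, pitch 100 mm. Floor 4 mm thick, dark in the pocket, its top 9 mm above the bench; walls 6 mm above it; the tray rim is no higher than the floor. Pocket 74 x 74 mm; 44 mm finger notch in the middle of both x walls
- nest_green: green nest for the red carton: one of three fixed 88 mm nests in a row in the black tray; origin under its centre, z up, x across the tray, y along the row, pitch 100 mm. Floor 4 mm thick, dark in the pocket, its top 9 mm above the bench; walls 6 mm above it; the tray rim is no higher than the floor. Pocket 66 mm along x and 76 mm along y; 44 mm finger notch in the middle of both x walls; carton x along nest x

How it is judged:
By the outcome, as a careful person would: the job done as asked, in the order asked, and still so for the second after the job is handed in, with the robot touching nothing.
It also fails if it takes over 96 s, if anything falls off the work surface, if the arm or the gripper's body presses on something with over 40 N, if the wrist force passes 120 N, or if a joint passes its speed limit or range.

## Working session

There is one attempt and no reset: what is moved stays moved. The work goes in short steps, Python scripts to look and compute and a shell command to move; the robot and the scene stay as the last step left them, time stands still between calls to the robot, and variables do not carry over. Pictures are saved under pics/ and viewed, at most 18 in all, crops included, and the job is handed in when it is done.

```bash
mkdir -p pics; cat > h.py <<'E'
import numpy as np,cv2
from bench import sense,get_image,hand_in,pinch_z
from scipy.spatial.transform import Rotation as R
def snap(n,f):
    d=get_image(n);np.savez(f'pics/{f}.npz',mtx=d['mtx'],pose=d['pose'],im=d['image']);cv2.imwrite(f'pics/{f}.png',d['image'][:,:,::-1]);return d
def ray(f,u,v,z):
    d=np.load(f'pics/{f}.npz');P=d['pose'];r=P[:3,:3]@np.linalg.inv(d['mtx'])@[u,v,1];o=P[:3,3];return (o+r*(z-o[2])/r[2]).round(4)
E
python3 - <<'E'
from h import *
for n in("scene","side","wrist"): 
    d=snap(n,n+'0'); print(n,d['pose'][:3,3],d['pose'][:3,2])
s=sense();print(pinch_z,s)
E
```

```text
scene [ 0.02397649 -0.92908193  0.56029823] [ 0.37906721  0.81733077 -0.43391066]
side [ 0.40118382 -0.95199621  0.79360778] [ 0.07649556  0.80034344 -0.59464175]
wrist [0.06103257 0.55121088 0.38433876] [ 0.26944994 -0.07233895 -0.9602936 ]
0.1804 {'clock': 0.15, 'joint_pos': array([ 1.24642563e+00,  3.00335801e-01,  1.52143057e+00, -2.80336520e-05,
        1.32071374e+00, -6.66203835e-02]), 'joint_vel': array([-3.36354498e-05, -2.76720827e-03, -1.33639736e-03, -1.65441949e-04,
        2.24353191e-03, -3.38941980e-04]), 'effort': array([ 6.59373381e-04, -5.31957185e+01, -3.52825212e+01,  7.08525418e-02,
        2.34600913e-02, -1.19491642e-04]), 'position': array([0.14020573, 0.53180326, 0.40422415]), 'ee_rot': array([ 1.28515248e-01,  9.91707434e-01, -4.37914459e-04, -7.28749541e-05]), 'ft_force': array([0.57002434, 0.1105949 , 0.21605582]), 'wrist_torque': array([-0.05416649, -0.01095011, -0.00550434]), 'gripper_force': 0.0, 'gripper_width': 0.9966263906879085}
```

View pics/scene0.png

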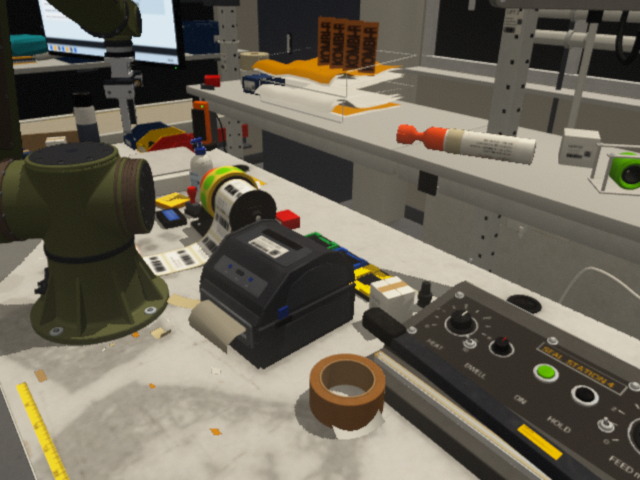

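View pics/side0.png

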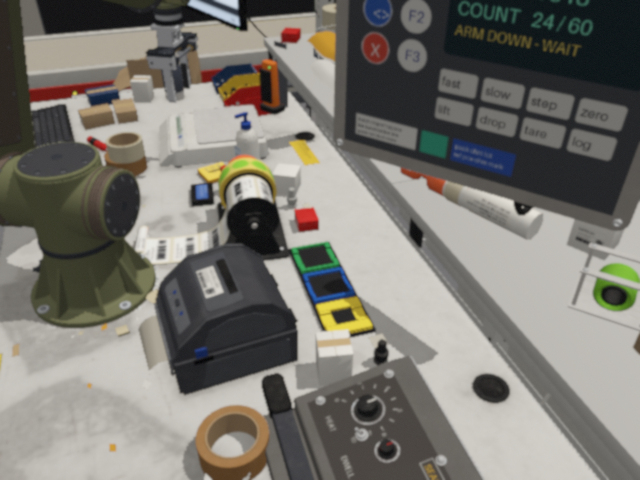

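View pics/wrist0.png

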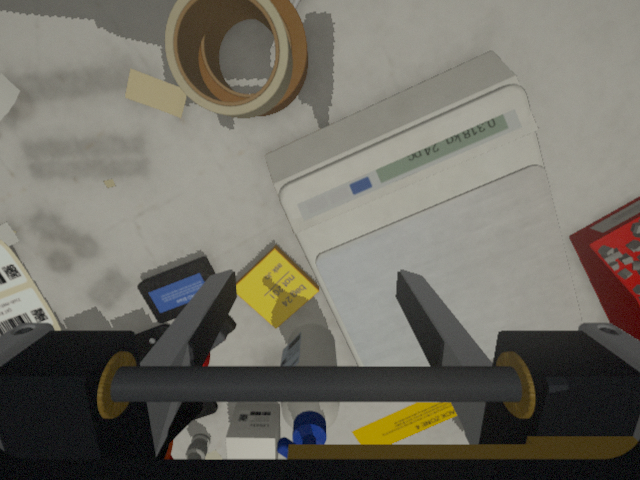

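The side view shows the red carton at (307,219), green, blue and yellow nests at (315,257), (328,283) and (343,316), the taped carton at (334,340) and the black connector at (381,352). The plain white carton is at (286,180), with the grey connector at (293,200) beside it. In the wrist view the grey connector is at (199,440) and the white carton at (252,420).

```bash
python3 - <<'E'
from h import *
for n,u,v,z in[('red top',307,214,.03),('green',316,257,.012),('blue',328,284,.012),('yel',344,315,.012),('taped top',334,340,.075),('black top',381,343,.053),('grey',293,200,.027),('white',288,172,.058)]: print(n,ray('side0',u,v,z))
for n,u,v,z in[('grey',203,436,.053),('white',252,412,.058),('soapcap',308,425,.13)]: print(n,ray('wrist0',u,v,z))
im=np.load('pics/side0.npz')['im'][150:390,200:440];cv2.imwrite('pics/c1.png',cv2.resize(im[:,:,::-1],(600,600),interpolation=cv2.INTER_CUBIC))
E
```

```text
red top [0.4598 0.2019 0.03  ]
green [0.4713 0.0541 0.012 ]
blue [ 0.49   -0.0403  0.012 ]
yel [ 0.5134 -0.1362  0.012 ]
taped top [ 0.4803 -0.2625  0.075 ]
black top [ 0.5651 -0.2549  0.053 ]
grey [0.4286 0.2727 0.027 ]
white [0.4196 0.3613 0.058 ]
grey [0.3713 0.322  0.053 ]
white [0.3472 0.3955 0.058 ]
soapcap [0.3122 0.4768 0.13  ]
```

View pics/c1.png

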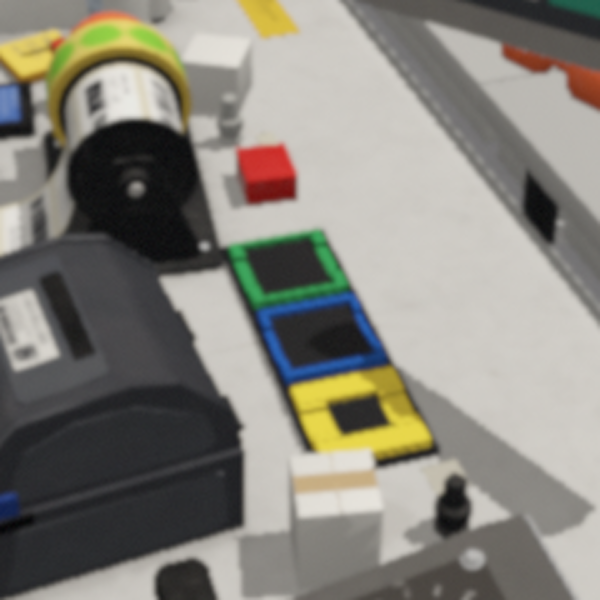

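```bash
cat >> h.py <<'E'
def go(p,yaw=None):
    "tool-axis shifts in row units (sum over rows) to take grasp point to p; spin units to bring tool y to yaw(deg)"
    s=sense();M=R.from_quat(s['ee_rot']).as_matrix()
    g=np.array(s['position'])+M[:,2]*pinch_z
    print('grasp',g.round(4),'y ang',np.degrees(np.arctan2(M[1,1],M[0,1])).round(2),'tilt',M[2,2].round(5),'t',s['clock'],'w',s['gripper_width'])
    if p is not None:print('shift units',(M.T@(np.array(p)-g)/.03).round(2))
    if yaw is not None:
        a=np.arctan2(M[1,1],M[0,1])-np.radians(yaw);a=(a+np.pi/2)%np.pi-np.pi/2;print('spin units',round(a/.1,2))
E
python3 - <<'E'
from h import *
go([.42,.29,.26],12.5)
for u,v,z in[(254,226,.07),(282,248,0),(247,165,0),(275,196,0)]:print(ray('side0',u,v,z))
E
```

```text
grasp [0.1402 0.5316 0.2238] y ang 75.23 tilt -1.0 t 0.15 w 0.9966263906879085
shift units [-11.07  -5.41  -1.2 ]
spin units 10.95
[0.3366 0.1013 0.07  ]
[0.3963 0.109  0.    ]
[0.3051 0.5132 0.    ]
[0.383  0.3388 0.    ]
```

```bash
python3 -m handwheel '-0.9 -0.4 -1 0 0;-0.93 -0.46 -0.2 0 0;-0.93 -0.46 0 0 0;-0.93 -0.46 0 0 0;-0.93 -0.46 0 0 0;-0.93 -0.46 0 0 0;-0.93 -0.46 0 0 0;-0.93 -0.46 0 0 0;-0.93 -0.46 0 0 0;-0.93 -0.46 0 0 0;-0.93 -0.46 0 0 0;-0.9 -0.45 0 0 0' && python3 -m handwheel '0 0 0 1 0;0 0 0 1 0;0 0 0 1 0;0 0 0 1 0;0 0 0 1 0;0 0 0 1 0;0 0 0 1 0;0 0 0 1 0;0 0 0 1 0;0 0 0 1 0;0 0 0 0.95 0;0 0 0 0 0'; python3 - <<'E'
from h import *
snap('wrist','w1');go([.42,.29,.26],12.5)
E
```

```text
clock: 1.15
position: [0.4213, 0.2877, 0.4402]
ee_rot: [0.129, 0.992, -0.0, -0.0]
ft_force: [-0.5, 0.1, 0.6]
gripper_width: 0.999
gripper_force: 0.0
clock: 2.15
position: [0.4203, 0.289, 0.4401]
ee_rot: [0.628, 0.778, -0.0, -0.0]
ft_force: [-0.1, -0.6, -0.0]
gripper_width: 1.0
gripper_force: 0.0
grasp [0.4202 0.289  0.2598] y ang 12.58 tilt -1.0 t 2.2 w 0.9969578964152029
shift units [ 0.03  0.   -0.01]
spin units 0.01
```

View pics/w1.png

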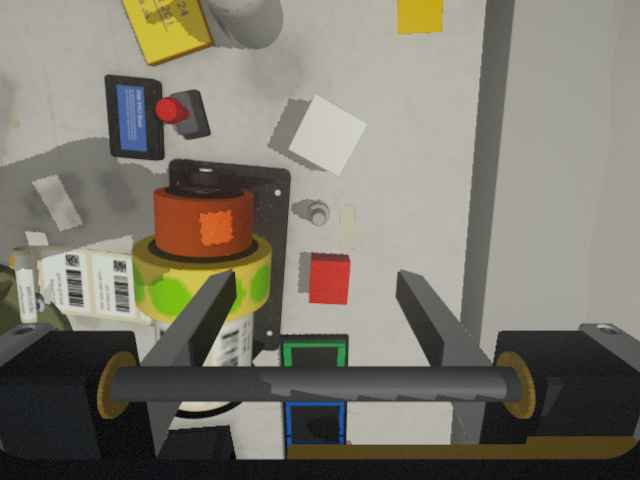

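The wrist view shows the grey connector at (318,212), its top at about (318,206). The red carton's top spans (309..350, 253..303), the plain white carton is at (328,134), and the green and blue nests are in line below. The roll stand is on the left and its base plate ends at column 290.

```bash
python3 - <<'E'
from h import *
P=np.load('pics/w1.npz');print(P['pose'][:3,3],P['mtx'][0,0])
for n,u,v,z in[('grey top',318,206,.053),('red tl',311,254,.03),('red tr',350,254,.03),('red br',348,304,.03),('red bl',309,303,.03),('white',328,134,.058),('wh corner',339,174,.058),('roll rt edge',270,265,.12),('plate edge',290,170,0),('green tl',282,342,.015),('green tr',347,342,.015),('blue tl',285,403,.015),('blue tr',347,403,.015)]: print(n,ray('w1',u,v,z))
im=np.load('pics/w1.npz')['im'][90:320,220:420];cv2.imwrite('pics/c2.png',cv2.resize(im[:,:,::-1],(500,575),interpolation=cv2.INTER_CUBIC))
E
```

```text
[0.40268314 0.36734784 0.42030965] 332.4317728747419
grey top [0.4201 0.2975 0.053 ]
red tl [0.4256 0.2322 0.03  ]
red tr [0.4729 0.2424 0.03  ]
red br [0.4869 0.175  0.03  ]
red bl [0.437  0.1657 0.03  ]
white [0.4138 0.3751 0.058 ]
wh corner [0.4345 0.3374 0.058 ]
roll rt edge [0.3839 0.244  0.12  ]
plate edge [0.3788 0.3245 0.    ]
green tl [0.4138 0.0908 0.015 ]
green tr [0.5027 0.1101 0.015 ]
blue tl [ 0.4373 -0.0107  0.015 ]
blue tr [0.5274 0.0089 0.015 ]
```

View pics/c2.png

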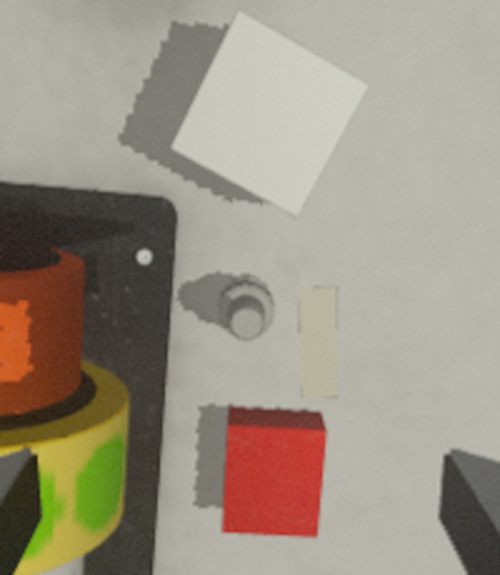

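```bash
python3 - <<'E'
from h import *
g=ray('w1',318.4,217.2,.053);print('grey',g)
q=[ray('w1',u,v,.03) for u,v in((311.6,260),(350,262),(346.8,304.4),(308.8,302.4))];print('red',np.mean(q,0),q)
e=q[1]+q[2]-q[0]-q[3];f=q[0]+q[1]-q[2]-q[3];print(np.linalg.norm(e)/2,np.linalg.norm(f)/2,np.degrees([np.arctan2(e[1],e[0]),np.arctan2(f[1],f[0])]))
n=[ray('w1',u,v,.015) for u,v in((282,342),(347,342),(285,403),(347,403))];print(n)
go([*g[:2],.15],-63)
E
```

```text
grey [0.4233 0.285  0.053 ]
red [0.456375 0.199325 0.03    ] [array([0.4279, 0.2246, 0.03  ]), array([0.4755, 0.2321, 0.03  ]), array([0.4855, 0.1741, 0.03  ]), array([0.4366, 0.1665, 0.03  ])]
0.04883712727014147 0.05879817174028456 [ 8.89333721 99.14993394]
[array([0.4138, 0.0908, 0.015 ]), array([0.5027, 0.1101, 0.015 ]), array([ 0.4373, -0.0107,  0.015 ]), array([0.5274, 0.0089, 0.015 ])]
grasp [0.4202 0.289  0.2598] y ang 12.58 tilt -1.0 t 2.2 w 0.9969578964152029
shift units [-0.15  0.07  3.66]
spin units 13.19
```

```bash
python3 -m handwheel '-0.15 0.07 0 1 0;0 0 0 1 0.42;0 0 0 1 0.42;0 0 0 1 0.42;0 0 0 1 0.42;0 0 0 1 0.42;0 0 0 1 0.42;0 0 0 1 0.42;0 0 0 1 0.42;0 0 0 1 0.42;0 0 0 1 0.42;0 0 0 1 0.42' && python3 -m handwheel '0 0 0 1 0.42;0 0 0 0.2 0.42;0 0 1 0 0.42;0 0 1 0 0.42;0 0 1 0 0.42;0 0 0.2 0 0.42;0 0 0 0 0.42'; python3 - <<'E'
from h import *
snap('wrist','w2');go([.4233,.285,.029],-63)
E
```

```text
clock: 3.2
position: [0.4233, 0.2851, 0.4402]
ee_rot: [0.957, 0.29, -0.0, 0.0]
ft_force: [-0.1, 0.4, -0.9]
gripper_width: 0.579
gripper_force: 0.0
clock: 3.78
position: [0.4233, 0.285, 0.3431]
ee_rot: [0.972, 0.234, -0.002, 0.0]
ft_force: [0.2, 0.2, 0.1]
gripper_width: 0.585
gripper_force: 0.0
grasp [0.4235 0.2851 0.1645] y ang -63.0 tilt -1.0 t 3.8333 w 0.583715167821696
shift units [-0.    0.    4.52]
spin units 0.0
```

View pics/w2.png

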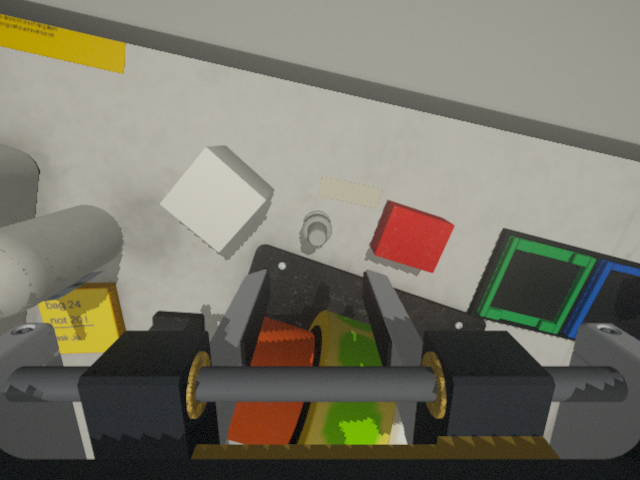

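The view shows the grey connector's top at (317,236), roughly centred between the fingers, with the roll stand behind them at the bottom.

```bash
python3 - <<'E'
from h import *
print('grey',ray('w2',317,236,.053)); 
q=[ray('w2',u,v,.03) for u,v in((391,202),(453,223),(433,271),(377,240))];print('red',q)
for u,v,z in((352,312,.13),(385,320,.1),(300,325,.13)):print(ray('w2',u,v,z))
for c in((508,229),(478,316),(575,341),(606,262)):print('green',ray('w2',*c,.015))
E
```

```text
grey [0.425  0.2836 0.053 ]
red [array([0.4772, 0.236 , 0.03  ]), array([0.4861, 0.176 , 0.03  ]), array([0.4382, 0.1667, 0.03  ]), array([0.4407, 0.2294, 0.03  ])]
[0.4096 0.2505 0.13  ]
[0.4017 0.2141 0.1   ]
[0.3857 0.2764 0.13  ]
green [0.5046 0.1182 0.015 ]
green [0.4139 0.0897 0.015 ]
green [ 0.4361 -0.0196  0.015 ]
green [0.521  0.0115 0.015 ]
```

```bash
python3 -m handwheel '0 0.03 1 0 0.42;0 0.03 1 0 0.42;0 0 1 0 0.42;0 0 1 0 0.42;0 0 0.5 0 0.42;0 0 0 0 0.42;0 0 0 0 1;0 0 0 0 1;0 0 0 0 1;0 0 0 0 1;0 0 0 0 1' 20; python3 - <<'E'
from h import *
snap('wrist','w3');go([.4233,.285,.029],-63)
E
```

```text
clock: 4.75
position: [0.4243, 0.2836, 0.2104]
ee_rot: [0.973, 0.232, 0.001, -0.0]
ft_force: [-0.0, 1.6, 5.7]
gripper_width: 0.273
gripper_force: 20.0
grasp [0.4246 0.2838 0.03  ] y ang -63.14 tilt -1.0 t 4.8 w 0.27188484123771295
shift units [-0.02 -0.05  0.03]
spin units -0.02
```

```bash
python3 -m handwheel '0 0 -0.4 0 1;0 0 -1 0 1;0 0 -1 0 1;0 0 -1 0 1;0 0 -1 0 1;0 0 -1 0 1;0 0 -0.5 0 1;0 0 0 0 1'; python3 - <<'E'
from h import *
go([.513,-.137,.19],-77.6)
E
```

```text
clock: 5.47
position: [0.4242, 0.2835, 0.3901]
ee_rot: [0.973, 0.232, 0.003, -0.001]
ft_force: [0.8, 0.0, -0.0]
gripper_width: 0.268
gripper_force: 20.0
grasp [0.4251 0.284  0.2098] y ang -63.13 tilt -0.99998 t 5.4667 w 0.2679239880312981
shift units [-3.73 13.84  0.63]
spin units 2.53
```

```bash
python3 -m handwheel '-0.15 0.5 0 0 1;-0.27 0.99 0 0 1;-0.27 0.99 0 0 1;-0.27 0.99 0 0 1;-0.27 0.99 0 0 1;-0.27 0.99 0 0 1;-0.27 0.99 0 0 1;-0.27 0.99 0 0 1;-0.27 0.99 0 0 1;-0.27 0.99 0 0 1;-0.27 0.99 0 0 1;-0.27 0.99 0 0 1' && python3 -m handwheel '-0.27 0.99 0 0 1;-0.27 0.99 0 0 1;-0.07 0.47 0 0 1;0 0 0 1 1;0 0 0 1 1;0 0 0 0.53 1;0 0 0 0 1'; python3 - <<'E'
from h import *
snap('wrist','w4');go([.513,-.137,.19],-77.6)
E
```

```text
clock: 6.47
position: [0.4949, -0.0652, 0.3854]
ee_rot: [0.973, 0.232, -0.001, -0.0]
ft_force: [-0.4, 0.7, 0.3]
gripper_width: 0.272
gripper_force: 20.0
clock: 7.05
position: [0.5119, -0.1372, 0.3855]
ee_rot: [0.994, 0.106, -0.001, -0.0]
ft_force: [-0.7, -0.3, -0.1]
gripper_width: 0.271
gripper_force: 20.0
grasp [ 0.5117 -0.137   0.2052] y ang -77.55 tilt -1.0 t 7.1 w 0.2737245720837344
shift units [0.04 0.01 0.51]
spin units 0.01
```

View pics/w4.png

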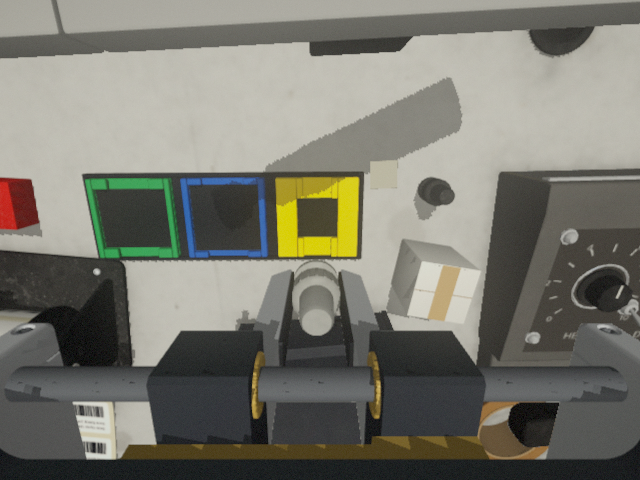

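The yellow pocket spans (298..337, 199..237). The connector hangs upright between the fingers. The taped carton's top has corners near (412,257), (480,268), (470,323) and (401,312), and the black connector is at (436,190). I'll work out the pocket, the carton and the printer edge.

```bash
python3 - <<'E'
from h import *
q=[ray('w4',u,v,.015) for u,v in((275,177),(360,177),(359,257),(277,257))];print('yel outer',np.mean(q,0),q)
q=[ray('w4',u,v,.015) for u,v in((180,178),(264,178),(269,257),(188,257))];print('blue outer',np.mean(q,0))
q=[ray('w4',u,v,.015) for u,v in((84,178),(174,178),(178,257),(102,257))];print('green outer',np.mean(q,0))
print('yel pocket',np.mean([ray('w4',u,v,.012) for u,v in((298,199),(337,199),(337,237),(298,237))],0))
print('taped',[ray('w4',u,v,.075) for u,v in((412,257),(480,268),(470,323),(401,312))])
for z in(.1,.14,.17):print('printer',ray('side0',260,246,z),ray('side0',296,314,z))
im=np.load('pics/w4.npz')['im'][160:360,240:500];cv2.imwrite('pics/c4.png',cv2.resize(im[:,:,::-1],(780,600),interpolation=cv2.INTER_CUBIC))
E
```

```text
yel outer [ 0.510875 -0.140525  0.015   ] [array([ 0.5448, -0.0874,  0.015 ]), array([ 0.5635, -0.1742,  0.015 ]), array([ 0.4773, -0.1951,  0.015 ]), array([ 0.4579, -0.1054,  0.015 ])]
blue outer [ 0.4892   -0.042875  0.015   ]
green outer [0.468425 0.053125 0.015   ]
yel pocket [ 0.510175 -0.1404    0.012   ]
taped [array([ 0.5072, -0.2305,  0.075 ]), array([ 0.5101, -0.2959,  0.075 ]), array([ 0.4529, -0.3064,  0.075 ]), array([ 0.4502, -0.2366,  0.075 ])]
printer [ 0.3526 -0.0148  0.1   ] [ 0.4171 -0.2193  0.1   ]
printer [ 0.3554 -0.0688  0.14  ] [ 0.4162 -0.2616  0.14  ]
printer [ 0.3575 -0.1094  0.17  ] [ 0.4155 -0.2933  0.17  ]
```

View pics/c4.png

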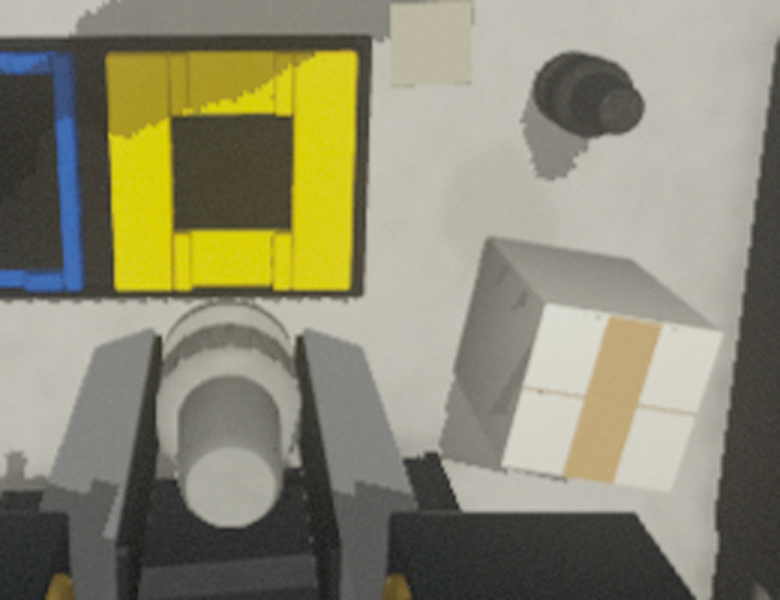

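```bash
python3 - <<'E'
from h import *
print('conn top',ray('w4',317.3,321.7,.228))
q=[ray('w4',u,v,.075) for u,v in((421,261),(480.7,270),(464,323.3),(407.3,315.7))];print('taped',np.mean(q,0))
e=q[1]+q[2]-q[0]-q[3];f=q[0]+q[1]-q[2]-q[3];print(np.linalg.norm(e)/2,np.linalg.norm(f)/2,np.degrees([np.arctan2(e[1],e[0]),np.arctan2(f[1],f[0])]))
go([.5105,-.1405,.0395],-77.6)
E
```

```text
conn top [ 0.5114 -0.1391  0.228 ]
taped [ 0.478125 -0.2704    0.075   ]
0.05740986413500735 0.057369438728298555 [-86.45479279   3.69781595]
grasp [ 0.5117 -0.137   0.2052] y ang -77.55 tilt -1.0 t 7.1 w 0.2737245720837344
shift units [-0.06  0.11  5.52]
spin units 0.01
```

```bash
python3 -m handwheel '-0.06 0.06 1 0 1;0 0 1 0 1;0 0 1 0 1;0 0 1 0 1;0 0 1 0 1;0 0 0.2 0 1;0 0 0 0 1;0 0 0 0 1'; python3 - <<'E'
from h import *
go([.5105,-.1405,.0395],-77.6)
E
```

```text
clock: 7.77
position: [0.5109, -0.1396, 0.2314]
ee_rot: [0.994, 0.108, 0.0, 0.0]
ft_force: [0.5, -0.5, 0.9]
gripper_width: 0.27
gripper_force: 20.0
grasp [ 0.5111 -0.1396  0.051 ] y ang -77.57 tilt -1.0 t 7.7667 w 0.26996552572323723
shift units [-0.02  0.02  0.38]
spin units 0.01
```

```bash
python3 -m handwheel '0 0 0.15 0 1;0 0 0.1 0 1;0 0 0.08 0 1;0 0 0 0 1;0 0 0 0 1' && python3 -m handwheel '0 0 0.05 0 1;0 0 0 0 1;0 0 0 0 1'; python3 - <<'E'
from h import *
snap('wrist','w5');go([.5105,-.1405,.0395],-77.6)
E
```

```text
clock: 8.18
position: [0.5106, -0.1397, 0.2207]
ee_rot: [0.994, 0.108, 0.0, 0.0]
ft_force: [-0.3, 0.6, 0.8]
gripper_width: 0.272
gripper_force: 20.0
clock: 8.43
position: [0.5107, -0.1397, 0.2194]
ee_rot: [0.994, 0.108, 0.0, 0.0]
ft_force: [-0.8, 0.6, 5.1]
gripper_width: 0.277
gripper_force: 20.0
grasp [ 0.5108 -0.1397  0.039 ] y ang -77.63 tilt -1.0 t 8.4833 w 0.271803056336655
shift units [-0.02  0.02 -0.02]
spin units -0.01
```

```bash
python3 -m handwheel '0 0 0 0 0.45;0 0 0 0 0.45;0 0 0 0 0.45;0 0 0 0 0.45;0 0 -0.5 0 0.45;0 0 -1 0 0.45;0 0 -1 0 0.45;0 0 -1 0 0.45;0 0 -1 0 0.45;0 0 -1 0 0.45;0 0 -1 0 0.45;0 0 -0.5 0 0.3'; python3 - <<'E'
from h import *
snap('side','s6')
for z in(0,.03,.06,.09):print('panel',z,ray('w4',497,175,z),ray('w4',488,350,z),'sideview',ray('side0',295,410,z),ray('side0',400,362,z))
print('printer base corner',ray('side0',296,360,0),ray('side0',296,340,.05),ray('side0',184,385,0))
im=np.load('pics/s6.npz')['im'][220:460,140:460];cv2.imwrite('pics/c6.png',cv2.resize(im[:,:,::-1],(800,600),interpolation=cv2.INTER_CUBIC))
go([.478,-.270,.2],3.6)
E
```

```text
clock: 9.48
position: [0.5104, -0.1396, 0.4326]
ee_rot: [0.994, 0.108, 0.002, 0.001]
ft_force: [0.1, 0.2, 0.2]
gripper_width: 0.591
gripper_force: 0.0
panel 0 [ 0.5959 -0.3215  0.    ] [ 0.3852 -0.3897  0.    ] sideview [ 0.408  -0.3459  0.    ] [ 0.6039 -0.2546  0.    ]
panel 0.03 [ 0.5955 -0.3051  0.03  ] [ 0.4021 -0.3677  0.03  ] sideview [ 0.4078 -0.3688  0.03  ] [ 0.5963 -0.2809  0.03  ]
panel 0.06 [ 0.5951 -0.2886  0.06  ] [ 0.4191 -0.3457  0.06  ] sideview [ 0.4075 -0.3917  0.06  ] [ 0.5886 -0.3073  0.06  ]
panel 0.09 [ 0.5947 -0.2722  0.09  ] [ 0.436  -0.3236  0.09  ] sideview [ 0.4072 -0.4146  0.09  ] [ 0.5809 -0.3337  0.09  ]
printer base corner [ 0.4143 -0.2353  0.    ] [ 0.4154 -0.2334  0.05  ] [ 0.217  -0.2782  0.    ]
grasp [ 0.5116 -0.14    0.2538] y ang -77.63 tilt -0.99998 t 9.5333 w 0.6282508094253918
shift units [-2.03  3.99  1.8 ]
spin units -14.18
```

View pics/c6.png

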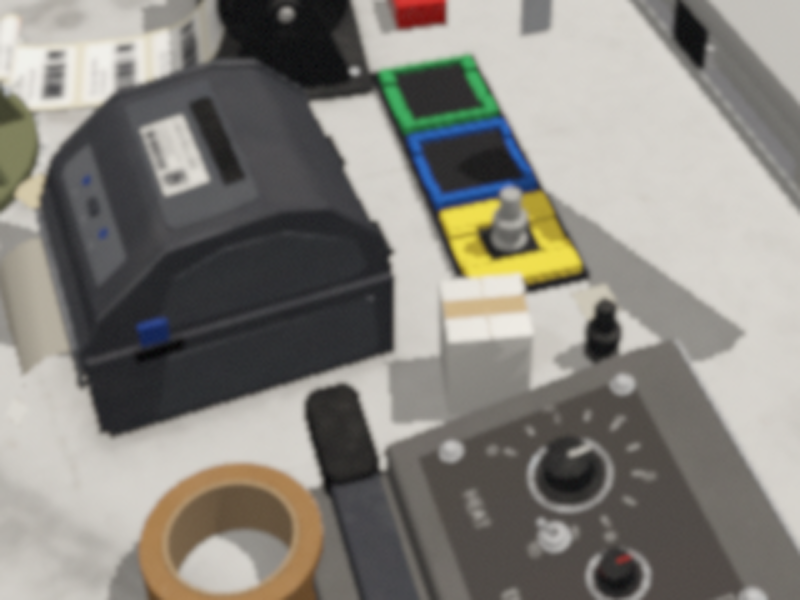

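The connector stands upright in the yellow nest. I'm moving on to the taped carton, gripping along the row direction.

```bash
python3 -m handwheel '-0.5 0.9 0 0 0.2;-0.5 1 0 0 0.2;-0.5 1 0 0 0.2;-0.5 1 0.5 0 0.2;0 0.1 0.8 1 0.2;0 0 0.5 0.54 0.2;0 0 0 0 0.2;0 0 0 0 0.2'; python3 - <<'E'
from h import *
snap('wrist','w7');go([.478,-.270,.06],-86.4)
im=np.load('pics/w7.npz')['im'][100:400,160:480];cv2.imwrite('pics/c7.png',cv2.resize(im[:,:,::-1],(640,600),interpolation=cv2.INTER_CUBIC))
E
```

```text
clock: 10.2
position: [0.4776, -0.2697, 0.3744]
ee_rot: [0.999, 0.032, -0.001, -0.001]
ft_force: [0.5, 0.7, 0.3]
gripper_width: 0.8
gripper_force: 0.0
grasp [ 0.4778 -0.2696  0.195 ] y ang -86.32 tilt -1.0 t 10.25 w 0.798145731067176
shift units [0.   0.01 4.5 ]
spin units 0.01
```

View pics/c7.png

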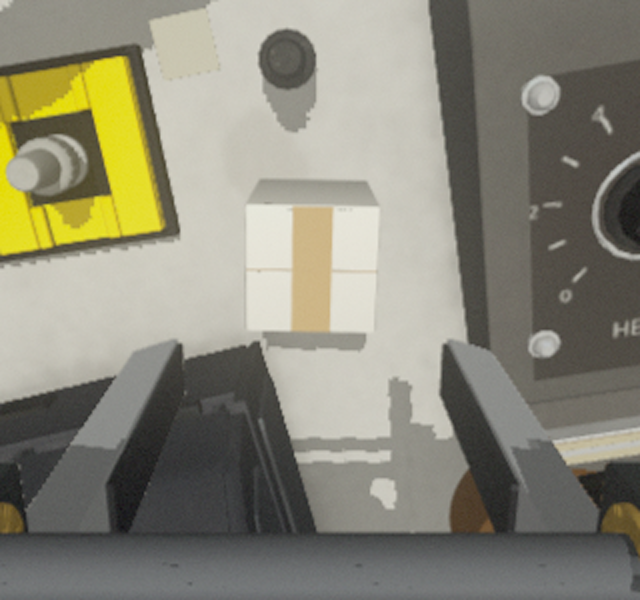

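The taped carton's top is square to the tool, at crop (246..377, 205..332), and the fingers stand clear on both sides.

```bash
python3 - <<'E'
from h import *
q=[ray('w7',160+u/2,100+v/2,.075) for u,v in((246,205),(378,205),(374,332),(246,331))];c=np.mean(q,0);print('taped',c)
e=q[1]+q[2]-q[0]-q[3];f=q[0]+q[1]-q[2]-q[3];print(np.linalg.norm(e)/2,np.linalg.norm(f)/2,np.degrees([np.arctan2(e[1],e[0]),np.arctan2(f[1],f[0])]))
for p in((.4,),):pass
print('panel',ray('w7',160+485/2,100+300/2,.045), 'printer edge',ray('w7',160+262/2,100+345/2,.09))
go([c[0],c[1],.058],-86.4)
E
```

```text
taped [ 0.477875 -0.270375  0.075   ]
0.05684879066435799 0.05761566627229095 [-86.62170259   2.73577121]
panel [ 0.4593 -0.3571  0.045 ] printer edge [ 0.4475 -0.2513  0.09  ]
grasp [ 0.4778 -0.2696  0.195 ] y ang -86.32 tilt -1.0 t 10.25 w 0.798145731067176
shift units [-0.    0.03  4.57]
spin units 0.01
```

```bash
python3 -m handwheel '0 0.03 1 0 0.2;0 0 1 0 0.2;0 0 1 0 0.2;0 0 1 0 0.2;0 0 0.57 0 0.2;0 0 0 0 0.2;0 0 0 0 1;0 0 0 0 1;0 0 0 0 1;0 0 0 0 1;0 0 0 0 1' 25 && python3 -m handwheel '0 0 -0.3 0 1;0 0 -0.6 0 1;0 0 -1 0 1;0 0 -1 0 1;0 0 -1 0 1;0 0 -1 0 1;0 0 0 0 1;0 0 0 0 1'; python3 - <<'E'
from h import *
go([.4900,-.0433,.19],-77.6)
E
```

```text
clock: 11.17
position: [0.4781, -0.2707, 0.2398]
ee_rot: [1.0, 0.031, 0.001, 0.001]
ft_force: [-0.5, 2.5, 7.6]
gripper_width: 0.614
gripper_force: 25.0
clock: 11.83
position: [0.4775, -0.2705, 0.387]
ee_rot: [1.0, 0.031, 0.002, 0.001]
ft_force: [-0.4, 0.3, -2.7]
gripper_width: 0.612
gripper_force: 25.0
grasp [ 0.4781 -0.2709  0.2066] y ang -86.45 tilt -0.99999 t 11.8333 w 0.6116456108397866
shift units [ 0.87 -7.55  0.54]
spin units -1.54
```

```bash
python3 -m handwheel '0.1 -0.6 0 0 1;0.11 -0.98 0 0 1;0.11 -0.98 0 0 1;0.11 -0.98 0 0 1;0.11 -0.98 0 0 1;0.11 -0.98 0 0 1;0.11 -0.98 0 0 1;0.1 -0.7 0 0 1;0 -0.35 0 -0.77 1;0 0 0 -0.77 1;0 0 0 0 1;0 0 0 0 1'; python3 - <<'E'
from h import *
snap('wrist','w8');go([.4895,-.0437,.0684],-77.6)
E
```

```text
clock: 12.83
position: [0.4893, -0.0436, 0.3841]
ee_rot: [0.994, 0.107, -0.001, -0.0]
ft_force: [0.2, 1.0, -1.5]
gripper_width: 0.618
gripper_force: 25.0
grasp [ 0.4892 -0.0438  0.2039] y ang -77.8 tilt -1.0 t 12.8833 w 0.6159050001318517
shift units [0.02 0.   4.52]
spin units -0.04
```

View pics/w8.png

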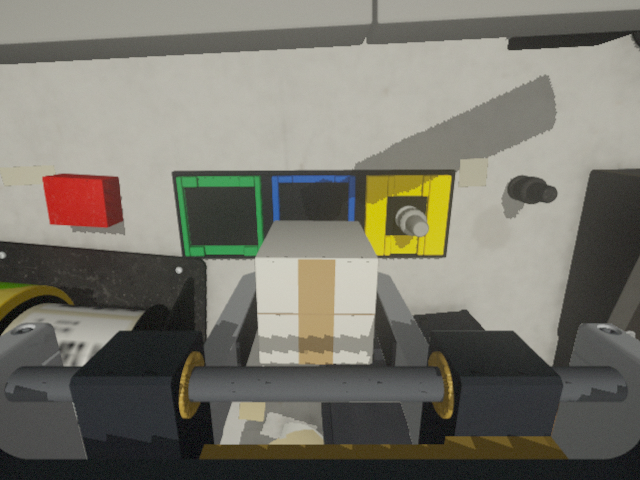

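The carton is square to the tool, with its top's far edge from (257,258) to (376,258). The blue nest's far edge runs from (272,177) to (355,177).

```bash
python3 - <<'E'
from h import *
s=sense();M=R.from_quat(s['ee_rot']).as_matrix();g=np.array(s['position'])
t=lambda u,v,z:((ray('w8',u,v,z)-g)@M*1e3).round(1)[:2]
print('carton',t(257,258,.2195),t(376,258,.2195),'nest blue',t(272,177,.015),t(355,177,.015),'yel',t(366,175,.015),t(453,175,.015),'green',t(178,177,.015),t(262,177,.015))
E
```

```text
carton [ 28.2 -26.2] [28.2 28.8] nest blue [ 43.  -44.7] [43.1 41.7] yel [45.1 53.1] [ 45.2 143.4] green [  43.  -142.5] [ 43. -55.]
```

```bash
python3 -m handwheel '0 -0.05 1 -0.04 1;0 0 1 0 1;0 0 1 0 1;0 0 0.7 0 1;0 0 0.4 0 1;0 0 0 0 1;0 0 0.12 0 1;0 0 0.1 0 1;0 0 0.08 0 1;0 0 0 0 1;0 0 0 0 1'; python3 - <<'E'
from h import *
go([.4895,-.0437,.0684],-77.6)
E
```

```text
clock: 13.8
position: [0.4892, -0.0421, 0.2533]
ee_rot: [0.994, 0.11, 0.0, 0.0]
ft_force: [0.6, -0.3, -0.9]
gripper_width: 0.617
gripper_force: 25.0
grasp [ 0.4893 -0.0421  0.0729] y ang -77.42 tilt -1.0 t 13.8 w 0.617294884855971
shift units [-0.01  0.05  0.15]
spin units 0.03
```

```bash
python3 -m handwheel '0 0 0.08 0 1;0 0 0.05 0 1;0 0 0.03 0 1;0 0 0 0 1;0 0 0 0 1'; python3 - <<'E'
from h import *
go([.4895,-.0437,.0684],-77.6);snap('wrist','w9');snap('side','s9')
a=np.load('pics/s9.npz')['im'][200:380,230:430];cv2.imwrite('pics/c9.png',cv2.resize(a[:,:,::-1],(600,540),interpolation=cv2.INTER_CUBIC))
E
```

```text
clock: 14.22
position: [0.4892, -0.0421, 0.2488]
ee_rot: [0.994, 0.11, 0.0, 0.0]
ft_force: [-5.2, 0.9, 11.6]
gripper_width: 0.616
gripper_force: 25.0
grasp [ 0.4893 -0.0421  0.0684] y ang -77.41 tilt -1.0 t 14.2167 w 0.6155462043593383
shift units [-0.    0.05  0.  ]
spin units 0.03
```

View pics/w9.png

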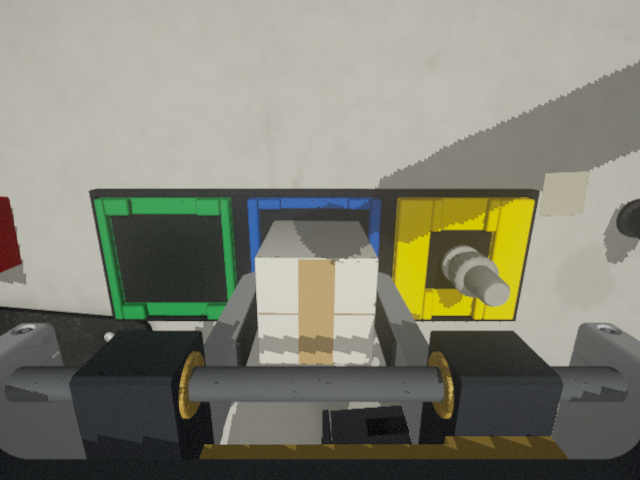

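The carton sits inside the blue pocket at the expected height. I'm releasing it and going to the red carton.

```bash
python3 -m handwheel '0 0 0 0 0.23;0 0 0 0 0.23;0 0 0 0 0.23;0 0 0 0 0.23;0 0 -0.4 0 0.23;0 0 -0.8 0 0.23;0 0 -1 0 0.23;0 0 -1 0 0.23;0 0 -1 0 0.2;0 0 -0.2 0 0.15;0 0 0 0 0.15;0 0 0 0 0.15'; python3 - <<'E'
from h import *
go([.4565,.1995,.2],-80.9)
E
```

```text
clock: 15.32
position: [0.489, -0.042, 0.3793]
ee_rot: [0.994, 0.11, -0.0, -0.0]
ft_force: [-0.1, -0.6, -0.3]
gripper_width: 0.849
gripper_force: 0.0
grasp [ 0.4889 -0.042   0.1989] y ang -77.41 tilt -1.0 t 15.3167 w 0.8488860588324805
shift units [ 0.7  -8.09 -0.04]
spin units 0.61
```

```bash
python3 -m handwheel '0.08 -0.7 0 0 0.15;0.08 -0.98 0 0 0.15;0.08 -0.98 0 0 0.15;0.08 -0.98 0 0 0.15;0.08 -0.98 0 0 0.15;0.08 -0.98 0 0 0.15;0.08 -0.98 0 0 0.15;0.08 -0.9 0 0 0.15;0.06 -0.6 0 0.61 0.15;0 0 0 0 0.15;0 0 0 0 0.15'; python3 - <<'E'
from h import *
snap('wrist','w10');go([.4565,.1995,.026],-80.9)
im=np.load('pics/w10.npz')['im'][100:400,160:480];cv2.imwrite('pics/c10.png',cv2.resize(im[:,:,::-1],(640,600),interpolation=cv2.INTER_CUBIC))
E
```

```text
clock: 16.23
position: [0.4566, 0.1995, 0.3784]
ee_rot: [0.997, 0.081, -0.001, 0.0]
ft_force: [-0.1, 0.4, 0.9]
gripper_width: 0.851
gripper_force: 0.0
grasp [0.4564 0.1986 0.1983] y ang -80.81 tilt -1.0 t 16.2833 w 0.8497687862412318
shift units [ 0.02 -0.03  5.74]
spin units 0.02
```

View pics/c10.png

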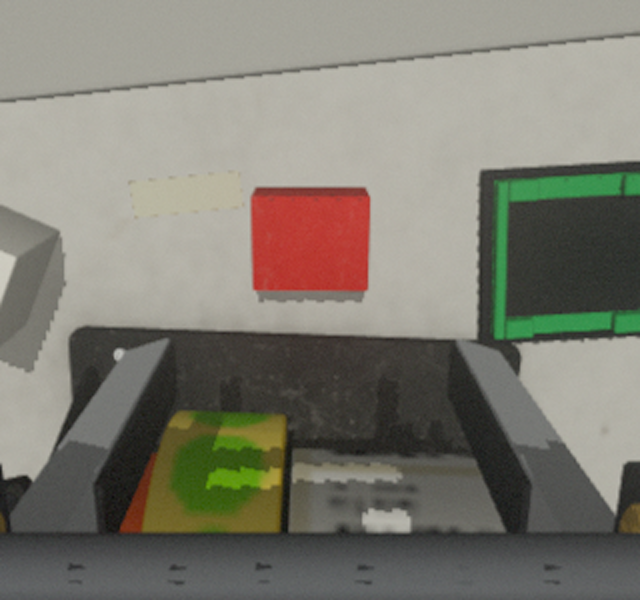

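The red carton's top is at crop (252..368, 195..290), square to the tool. The roll's near edge is at crop row 412.

```bash
python3 - <<'E'
from h import *
q=[ray('w10',160+u/2,100+v/2,.03) for u,v in((253,196),(368,194),(368,291),(252,290))];c=np.mean(q,0);print('red',c)
for z in(.1,.13,.16):print('roll',ray('w10',160+230/2,100+412/2,z))
go([c[0],c[1],.026],-80.9)
E
```

```text
red [0.45605  0.198575 0.03    ]
roll [0.3939 0.2235 0.1   ]
roll [0.4105 0.2221 0.13  ]
roll [0.4271 0.2207 0.16  ]
grasp [0.4564 0.1986 0.1983] y ang -80.81 tilt -1.0 t 16.2833 w 0.8497687862412318
shift units [-0.   -0.    5.74]
spin units 0.02
```

```bash
python3 -m handwheel '0 0 1 0 0.15;0 0 1 0 0.15;0 0 1 0 0.15;0 0 1 0 0.15;0 0 1 0 0.15;0 0 0.6 0 0.15;0 0 0.1 0 0.15;0 0 0 0 1;0 0 0 0 1;0 0 0 0 1;0 0 0 0 1;0 0 0 0 1' 20; python3 - <<'E'
from h import *
go([.456,.1985,.026],-80.9)
E
```

```text
clock: 17.28
position: [0.4571, 0.199, 0.2104]
ee_rot: [0.997, 0.079, 0.001, -0.0]
ft_force: [-0.1, -2.6, 8.1]
gripper_width: 0.635
gripper_force: 20.0
grasp [0.4576 0.1992 0.03  ] y ang -80.9 tilt -1.0 t 17.2833 w 0.6345973627269321
shift units [-0.05  0.01  0.13]
spin units 0.0
```

```bash
python3 -m handwheel '0 0 -0.3 0 1;0 0 -0.6 0 1;0 0 -1 0 1;0 0 -1 0 1;0 0 -1 0 1;0 0 -0.5 0 1;0 0 0 0 1;0 0 0 0 1'; python3 - <<'E'
from h import *
go([.4684,.0533,.15],-77.6)
E
```

```text
clock: 17.95
position: [0.4565, 0.199, 0.3415]
ee_rot: [0.997, 0.079, 0.001, -0.0]
ft_force: [0.6, 0.6, -1.5]
gripper_width: 0.634
gripper_force: 20.0
grasp [0.4568 0.1991 0.1611] y ang -80.89 tilt -1.0 t 17.95 w 0.6344613287200255
shift units [-0.39  4.86  0.37]
spin units -0.57
```

```bash
python3 -m handwheel '-0.05 0.6 0 0 1;-0.08 0.98 0 0 1;-0.08 0.98 0 0 1;-0.08 0.98 0 0 1;-0.08 0.9 0 0 1;-0.02 0.42 0 -0.57 1;0 0 0 0 1;0 0 0 0 1'; python3 - <<'E'
from h import *
snap('wrist','w11');go([.4684,.0533,.039],-77.6)
E
```

```text
clock: 18.62
position: [0.4681, 0.053, 0.3398]
ee_rot: [0.994, 0.107, -0.001, -0.0]
ft_force: [0.3, 0.9, -1.6]
gripper_width: 0.636
gripper_force: 20.0
grasp [0.4678 0.0536 0.1596] y ang -77.73 tilt -1.0 t 18.6667 w 0.6356817510946688
shift units [0.03 0.02 4.02]
spin units -0.02
```

View pics/w11.png

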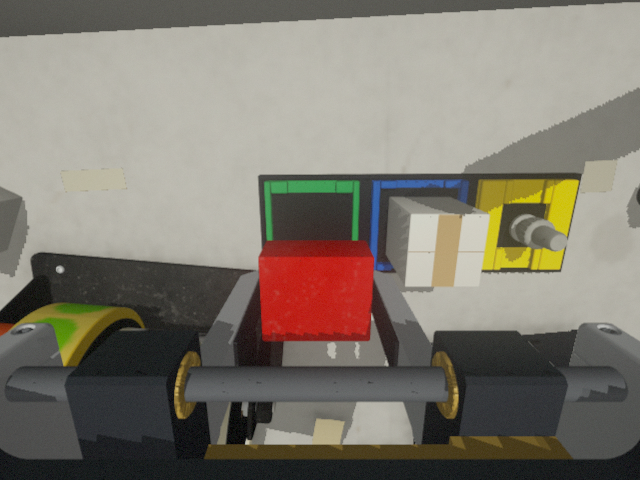

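The red carton hangs square; the far edge of its top is around row 252 or 240. The green nest's far edge runs from (265,181) to (359,181). The taped carton and the connector stand in their nests.

```bash
python3 - <<'E'
from h import *
s=sense();M=R.from_quat(s['ee_rot']).as_matrix();g=np.array(s['position'])
t=lambda u,v,z:((ray('w11',u,v,z)-g)@M*1e3).round(1)[:2]
print('red',[t(u,v,.1596) for u,v in((260,254),(373,254),(371,339),(262,339))],'nest',t(265,181,.015),t(359,181,.015))
im=np.load('pics/w11.npz')['im'].astype(int);print([im[r,317].tolist() for r in range(234,264,3)])
E
```

```text
red [array([ 24.5, -26.7]), array([24.5, 31. ]), array([-25.3,  32.2]), array([-25.2, -28. ])] nest [ 44.1 -44.4] [44.  41.2]
[[61, 51, 48], [60, 44, 41], [98, 36, 29], [115, 25, 19], [123, 26, 15], [129, 27, 19], [137, 26, 25], [139, 26, 19], [195, 39, 30], [194, 37, 21]]
```

```bash
python3 -m handwheel '0.02 -0.07 1 0 1;0 0 1 0 1;0 0 0.8 0 1;0 0 0.5 0 1;0 0 0.3 0 1;0 0 0 0 1;0 0 0.1 0 1;0 0 0.08 0 1;0 0 0 0 1;0 0 0 0 1'; python3 - <<'E'
from h import *
go([.4684,.0533,.039],-77.6)
E
```

```text
clock: 19.5
position: [0.4686, 0.0555, 0.2282]
ee_rot: [0.994, 0.108, 0.001, 0.0]
ft_force: [-0.6, 0.2, -1.4]
gripper_width: 0.638
gripper_force: 20.0
grasp [0.4688 0.0555 0.0478] y ang -77.64 tilt -1.0 t 19.5 w 0.638298358399564
shift units [-0.03  0.07  0.29]
spin units -0.01
```

```bash
python3 -m handwheel '0 0 0.12 0 1;0 0 0.08 0 1;0 0 0.06 0 1;0 0 0 0 1;0 0 0 0 1' && python3 -m handwheel '0 0 0.05 0 1;0 0 0 0 1;0 0 0 0 1'; python3 - <<'E'
from h import *
go([.4684,.0533,.039],-77.6);snap('wrist','w12')
E
```

```text
clock: 19.92
position: [0.4684, 0.0554, 0.2197]
ee_rot: [0.994, 0.108, -0.0, 0.0]
ft_force: [1.0, -0.1, -0.7]
gripper_width: 0.638
gripper_force: 20.0
clock: 20.17
position: [0.4686, 0.0554, 0.2191]
ee_rot: [0.994, 0.108, 0.0, 0.0]
ft_force: [-5.0, -0.9, 11.6]
gripper_width: 0.636
gripper_force: 20.0
grasp [0.4687 0.0555 0.0387] y ang -77.63 tilt -1.0 t 20.1667 w 0.6360158340397143
shift units [-0.02  0.07 -0.01]
spin units -0.01
```

View pics/w12.png

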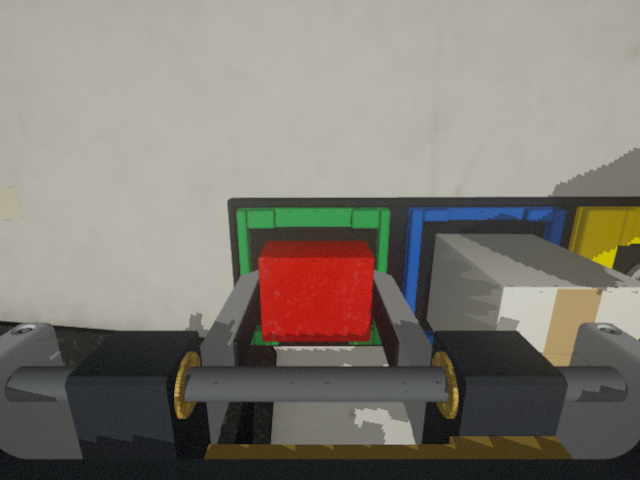

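The red carton is seated in the green pocket, with contact at the expected height. I'm releasing it and retreating.

```bash
python3 -m handwheel '0 0 0 0 0.23;0 0 0 0 0.23;0 0 0 0 0.23;0 0 0 0 0.23;0 0 -0.4 0 0.23;0 0 -0.8 0 0.23;0 0 -1 0 0.23;0 0 -1 0 0.23;0 0 -1 0 0.23;0 0 -1 0 0.23;0 0 -1 0 0.23;0 0 0 0 0.23' && python3 -m handwheel '0.5 0 -1 0 0.2;0 0 0 0 0.2;0 0 0 0 0.2;0 0 0 0 0.2;0 0 0 0 0.2;0 0 0 0 0.2'; python3 - <<'E'
from h import *
snap('wrist','w13');snap('side','s13')
a=np.load('pics/w13.npz')['im'][100:400,:][:,120:];b=np.load('pics/s13.npz')['im'][190:370,260:420]
a=cv2.resize(a,(450,260));b=cv2.resize(b,(340,382),interpolation=cv2.INTER_CUBIC)
c=np.zeros((382,795,3),np.uint8);c[:260,:450]=a;c[:,455:]=b;cv2.imwrite('pics/c13.png',c[:,:,::-1])
E
```

```text
clock: 21.22
position: [0.4687, 0.0555, 0.4097]
ee_rot: [0.994, 0.108, 0.004, 0.0]
ft_force: [-0.5, 0.4, -0.4]
gripper_width: 0.773
gripper_force: 0.0
clock: 21.72
position: [0.4829, 0.0586, 0.4335]
ee_rot: [0.994, 0.108, -0.001, -0.0]
ft_force: [0.2, -0.2, -0.7]
gripper_width: 0.799
gripper_force: 0.0
```

View pics/c13.png

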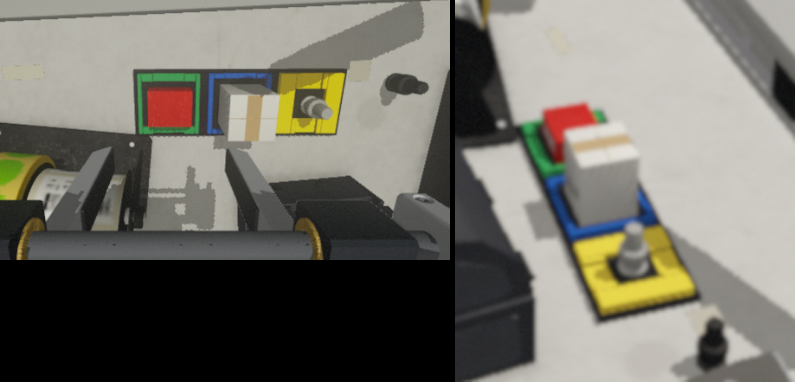

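All three items sit upright in their nests, the black connector is untouched and the gripper is clear.

```bash
python3 -c "
from bench import hand_in
print(hand_in())"
```

```text
the job is handed in; nothing more can be done
None
```

The order kit is made up and handed in at about 22 s on the robot clock: the grey connector is in the yellow nest, the taped carton in the blue and the red carton in the green, and I did not touch the black connector or the plain white carton.

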